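# Shut the lamp hatch of the light source and lock its quarter-turn studs

## Task

The lamp of the microscope's light source has just been changed and its hatch still stands open. Shut the hatch fully, then lock both of its quarter-turn studs: push each stud in against its spring and turn it clockwise by ninety degrees, until it springs back part of the way and stays locked. Leave the old lamp, the lens cap and the screwdriver lying where they are.

Things in the scene. Friction and masses are not known exactly. Their poses are not given: they have to be found in the camera images.
- light_source: Grey cold-light source, a box 220 mm deep (x), 260 wide (y), 100 high, fixed to the table; origin at the centre of its underside, on the table top. x runs from its front (black fascia with socket, knob and switch, turned to the robot within 0.35 rad) to its back, y to its left, z up. Its top is nearly all hatch: an aluminium plate 171 x 236 mm, 4 mm thick, hinged along its back edge.
- hatch (a joint): angle of the hatch, rad: 0 shut, 0.6 to 1.0 at the start, growing as its front edge swings up and back. A friction hinge holds it at any angle: push it down all the way, with 2 to 5 N near the front edge. Its outer face looks up and back while it is open, so push from above and behind. Shut, it is flush with the frame round it, outer face 100 mm above the table.
- hatch_edge (a point): middle of the hatch's front (free) edge on its outer face, 172 mm from the hinge line; moves with the hatch. Its z is the plate's outward normal, its x points in the plate to the hinge. The plate between the studs is free (flat, with louvres): push there, for example 20 mm from the edge.
- stud_left_grip (a point): centre of the left stud's wing, a black flat grip 30 mm long (point x), 8 thick (point y, pinch here), 18 tall (z, the stud axis, out of the hatch). It stands on a steel flange, 30 mm across, whose top is 9 mm below this point and may be pushed on. Hatch shut, stud up: 120 mm above the table, at x = -68, y = +75 mm of the unit. Wing front to back: unlocked; side to side: locked.
- stud_right_grip (a point): the same point of the right stud, the left one's twin, at x = -68, y = -75 mm of the unit when the hatch is shut. With a stud up, its flange's underside stands 8 mm over the hatch.
- stud_left_in (a joint): how far the left stud is pushed in (towards the hatch, straight down when that is shut), m: 0 up, 0.007 fully in. Spring: 3 N when up, 9 N fully in. With the hatch shut, a cross-pin below stands in a slot and bars turning; pushed in 6 mm or more, it clears the slot and turns. Locked and let go, it springs back to 0.004 and stays there.
- stud_left_turn (a joint): turn of the left stud, rad, growing clockwise seen from above: 0 unlocked (start), 1.57 locked, stops at both. At 0.6 to 1.4 the pin passes under a rounded rib (keep the stud fully in); past that, let go, it rises into a notch and is held. Turns with about 0.03 N m while pushed in. If it is turned while the hatch is open, the hatch cannot shut.
- stud_right_in (a joint): the same for the right stud: pushed in, m, 0 to 0.007
- stud_right_turn (a joint): the same for the right stud: 0 unlocked, 1.57 locked, clockwise from above
- old_lamp: worn-out reflector lamp, aluminium, 50 mm diameter, 36 mm tall, standing mouth down to the left of the unit; origin at the centre of its underside; leave it alone
- lens_cap: black round lens cap, 36 mm diameter, 15 mm high, lying in front of the unit, to the right; origin at the centre of its underside; leave it alone
- screwdriver: red-handled screwdriver, 132 mm long, lying in front of the unit; origin at the middle of its underside; leave it alone
- hatch_hinge (a point): middle of the hinge line, which runs along the unit's y: 85 mm behind the unit's centre, 96 mm above the table. It lies in the plate's underside; the outer face is 4 mm from it. Does not move with the hatch.

How it is judged:
By the outcome, as a careful person would: the job done as asked, in the order asked, and still so for the second after the job is handed in, with the robot touching nothing.
It also fails if it takes over 67 s, if anything falls off the work surface, if the arm or the gripper's body presses on something with over 40 N, if the wrist force passes 120 N, or if a joint passes its speed limit or range.

## Robot

A 6-joint arm with a two-finger parallel gripper is mounted at the origin on a cart in front of the work surface, level with it; the furniture and walls round the work are solid. World frame = base frame: x ahead of the robot, y to its left, z up, the work surface at z = 0. Lengths are in m, angles in degrees, forces in N, time in s.
With the tool pointing down it reaches from about 0.275 to 0.875 m from the base axis. Payload 12.5 kg.
Tool frame: the origin (TCP) lies midway between the tips of the shut fingers; the grasp point (between the pads) lies 19 mm behind it; z points along the fingers, y is the line along which they close (so a half turn about z gives the same grasp; the last joint's range is limited). The gripper opens to 85 mm and grips with 20 to 120 N. Pads are 22 mm wide; open, the fingers measure 114 mm over their backs; the gripper's body (76 mm by 85 mm) begins 54 mm behind the grasp point. The pads swing forward as they close: fully open they stand 13 mm farther back than shut.
Start: joints at [65.455, 20.094, 94.641, -0, 65.266, -4.847], TCP at [0.185, 0.518, 0.231] pointing down, gripper open.
Joint ranges: [-157.81, 157.81], [-45, 120.19], [0.68, 151.7], [-89.99, 269.99], [4.06, 180], [-164.3, 164.3]. Speed limits (degrees/s): [127.2, 127.2, 159.86, 180, 180, 180].

## Interface

Orientations are given as a 3x3 rotation matrix whose columns are the frame's x, y, z axes.
In Python, from plant import observe, vision, order, look_for, cut_out, pinpoint gives the robot as it stands. The module is installed in compiled form; this text tells all that it offers.
- The arm moves only by the tool step_arm, never from a script. Its argument "moves" is a list that holds one entry, the list of rows, each a list of 6 numbers: the shift along the tool's x, y, z in m, then the turn, a rotation vector about the tool's x, y, z in rad. A call has 1 to 8 rows; each row is the pose to reach, as a shift and turn from the pose commanded when the call began, along the tool's axes at that moment; what a row does not reach only later rows make up. A row lasts 1/10 s, in which the tool goes at most 50 mm and 8.59 degrees, less where a joint would pass 70% of its speed; a pose out of reach is approached as far as the arm can. A call with a gripper value outside its range is refused whole. "jaw" is the finger opening in m, from 0 to 0.0854, set as the call begins (left out, the last holds). The fingers move at their own pace and stop on an object; the grip force is fixed at half the most. Time passes only in rows, so rows that repeat a pose let the fingers close. It gives the time, the measured TCP pose, the force, the opening and the grip force at its end, in the units of the state.
- observe(): the state, without advancing time (a new reading comes with each control period).
- vision.snapshot(name): name is "scene" or "side" or "wrist"; returns a dict with "frame" (400x640x3 uint8, red, green, blue), "camera_matrix" (3x3 intrinsics, pixels), "pose" (4x4, takes a point from camera to world coordinates). Camera axes: x right, y down, z forward; pixel columns grow to the right and rows downward; lengths in m; the calibration is good to about 2 mm. A picture is of the moment at which its call begins. There is no depth.
- order.job_done(): hands the job in; it is judged then, once.
Trained networks look in the newest picture that a camera, given by its name, has taken for a name from the list of things; names that differ only in an ending like _2 or _b are one class to them, and where a whole thing is asked for, a point or a joint stands for the part that bears it (a point fixed in the world has none). Each returns a list of dicts, best first, with "p" (0 to 1); they miss things now and then, are a little off and sometimes report something else, mostly with a low value. They report only what shows in the picture. A call takes as long as a camera call.
- look_for(camera, name): "bbox" ([left, top, right, bottom] as shares, 0 to 1, of the picture: columns of its width, rows of its height, round what is visible of it).
- cut_out(camera, name): "mask" (400x640 bool, what is visible of it) and "bbox" ([left, top, right, bottom] as shares, 0 to 1, of the picture: columns of its width, rows of its height, round what is visible of it).
- pinpoint(camera, name): "location" ([row, column] as shares, 0 to 1, of the picture: columns of its width, rows of its height: a listed point, or the origin of a listed thing).
The state is a dict: "t": time; "joints": joint angles; "qd": joint speeds; "effort": joint torques, N m; "ee_pos": TCP position; "tool_rot": TCP orientation; "wrist_force": force on the tool from outside, world axes, zero at the start; "torque": the same for the moment, N m; "grip_width": opening from 0.0 (shut) to 1.0 (fully open); "finger_force": force on a finger pad.
Only numpy, scipy, OpenCV 4.12 (cv2) and the standard library are available. Lean on these libraries where they do the work, as an engineer would, in place of code of your own. Each camera call takes 0.05 s, during which the arm holds its last target. There are 200 camera calls.

## Working session

There is one attempt and no reset: what is moved stays moved. The work goes in short steps, Python scripts to look and compute and a tool call to move; the robot and the scene stay as the last step left them, time stands still between calls to the robot, and variables do not carry over. Pictures are saved under pics/ and viewed, at most 10 in all, crops included, and the job is handed in when it is done.

Besides the shell and the picture viewer there is one more tool, called as a command line: name --argument value ..., lists and objects as JSON in quotes. step_arm: Moves the arm, as the interface text tells. Its arguments: {"type":"object","properties":{"moves":{"type":"array","items":{"type":"array","items":{"type":"array","items":{"type":"number"}}}},"jaw":{"type":"number"}},"required":["moves"]}

```bash
mkdir -p pics; cat > h.py <<'E'
import numpy as np, cv2
from plant import observe, vision, order, look_for, cut_out, pinpoint
def snap(c,f=None):
    s=vision.snapshot(c)
    if f: cv2.imwrite('pics/'+f,s['frame'][:,:,::-1])
    return s
def ray(s,loc):
    P=s['pose'];K=s['camera_matrix'];u=loc[1]*640;v=loc[0]*400
    d=P[:3,:3]@np.linalg.solve(K,[u,v,1]);return P[:3,3],d/np.linalg.norm(d)
def tri(rs):
    A=np.zeros((3,3));b=np.zeros(3)
    for o,d in rs:
        M=np.eye(3)-np.outer(d,d);A+=M;b+=M@o
    p=np.linalg.solve(A,b)
    return p,[round(float(np.linalg.norm((np.eye(3)-np.outer(d,d))@(p-o))),4) for o,d in rs]
def atz(r,z):
    o,d=r;return o+d*(z-o[2])/d[2]
E
python3 - <<'E'
from h import *
S={c:snap(c,c+'0.png') for c in('scene','side')}
for n in('light_source','hatch_edge','stud_left_grip','stud_right_grip','hatch_hinge','old_lamp','lens_cap','screwdriver'):
    rs=[]
    for c in S:
        r=pinpoint(c,n)
        for q in r[:2]: print(n,c,round(q['p'],2),np.round(np.array(q['location'])*[400,640],1))
        if r: rs.append(ray(S[c],r[0]['location']))
    if len(rs)==2: print(n,*tri(rs))
print(observe())
a=[cv2.imread('pics/%s0.png'%c) for c in S]
cv2.imwrite('pics/both.png',cv2.resize(np.vstack(a),(480,600)))
for c in S:print(c,S[c]['pose'].round(3).tolist(),S[c]['camera_matrix'].round(1).tolist())
E
```

```text
light_source scene 0.66 [248.8 375.2]
light_source side 0.67 [222.2 335.8]
light_source [0.53098088 0.0834823  0.00743037] [0.0024, 0.0024]
hatch_edge scene 0.79 [163.2 367.7]
hatch_edge side 0.72 [142.2 346.2]
hatch_edge [0.49952585 0.08788326 0.22268541] [0.0002, 0.0002]
stud_left_grip scene 0.48 [145.1 348.6]
stud_left_grip side 0.68 [148.7 319.1]
stud_left_grip [0.52268162 0.16242875 0.22678788] [0.0009, 0.0009]
stud_right_grip scene 0.51 [170.5 408.6]
stud_right_grip side 0.54 [132.7 352.5]
stud_right_grip [0.52668079 0.01343737 0.22335646] [0.0026, 0.0026]
hatch_hinge scene 0.7 [196.1 399.3]
hatch_hinge side 0.95 [182.6 302.7]
hatch_hinge [0.61816165 0.09743492 0.10002849] [0.0001, 0.0001]
old_lamp side 0.82 [259.9 284.5]
lens_cap scene 0.75 [310.9 358.7]
screwdriver scene 0.69 [172.1 407.6]
screwdriver scene 0.56 [275.2 305.9]
screwdriver side 0.68 [221.6 333.9]
screwdriver side 0.49 [247.4 388. ]
screwdriver [0.57012863 0.09894242 0.09331297] [0.0872, 0.0872]
{'t': 0.9, 'joints': array([ 6.54540326e+01,  2.00921674e+01,  9.46419830e+01, -6.87175940e-05,
        6.52671190e+01
[... 340 characters left out ...]
  3.37096816e-01, -8.21312993e-06],
       [ 3.37096816e-01,  9.41469987e-01, -2.06060376e-05],
       [ 7.86185665e-07, -2.21685859e-05, -1.00000000e+00]]), 'wrist_force': array([0.01305773, 0.67815063, 0.35047805]), 'torque': array([-0.01230948,  0.053972  , -0.00853799]), 'finger_force': 0.0, 'grip_width': 1.0011706975385524}
scene [[0.733, -0.343, 0.587, -0.117], [-0.68, -0.376, 0.629, -0.462], [0.005, -0.861, -0.509, 0.632], [0.0, 0.0, 0.0, 1.0]] [[487.2, 0.0, 326.9], [0.0, 487.2, 198.5], [0.0, 0.0, 1.0]]
side [[-0.832, -0.238, 0.501, 0.091], [-0.554, 0.387, -0.737, 0.797], [-0.018, -0.891, -0.454, 0.493], [0.0, 0.0, 0.0, 1.0]] [[381.6, 0.0, 320.2], [0.0, 381.6, 201.0], [0.0, 0.0, 1.0]]
```

View pics/both.png

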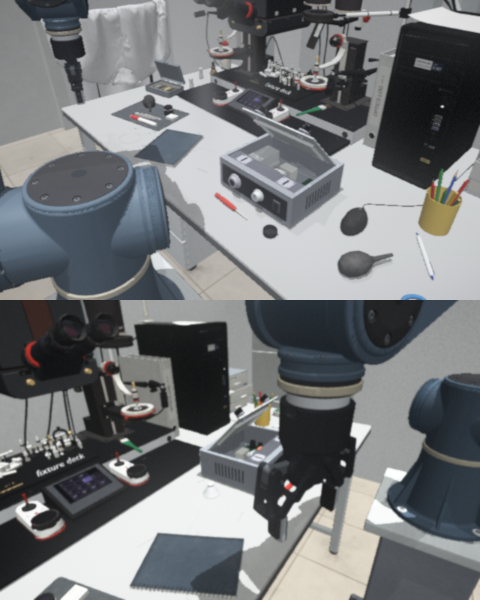

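The views show the unit at about (0.53, 0.085) with the hatch open about 0.8 rad. The yaw is about 0.05 rad, and the hinge and edge points agree with the given sizes. I'll go above and behind the plate with the fingers shut.

step_arm --moves '[[[0,0,-0.05,0,0,0],[-0.479,-0.285,-0.07,0,0,-0.39],[-0.479,-0.285,-0.07,0,0,-0.39],[-0.479,-0.285,-0.07,0,0,-0.39],[-0.479,-0.285,-0.07,0,0,-0.39],[-0.479,-0.285,-0.07,0,0,-0.39],[-0.479,-0.285,-0.07,0,0,-0.39],[-0.479,-0.285,-0.07,0,0,-0.39]]]' --jaw 0.0

```text
t: 1.7
ee_pos: [0.4042, 0.2524, 0.2939]
tool_rot: [[-0.999, -0.046, 0.001], [-0.046, 0.999, 0.0], [-0.001, 0.0, -1.0]]
wrist_force: [0.3, 0.1, 0.6]
grip_width: 0.001
finger_force: 0.0
```

```bash
cat >> h.py <<'E'
def to(p,yaw):  # tool shift and z-turn to world p (tool y at yaw deg)
    o=observe();R=o['tool_rot'];d=R.T@(np.array(p)-o['ee_pos'])
    y=np.degrees(np.arctan2(R[1,1],R[0,1]))
    print('t',round(o['t'],2),'at',o['ee_pos'].round(4),'yaw',y.round(2),'F',o['wrist_force'].round(1),'tau',o['torque'].round(2),'q',o['joints'].round(1)[[0,5]],'| shift',d.round(4),'turn',round(float(np.radians(y-yaw)),3))
E
python3 -c "
from h import *
to([.54,.088,.30],92.9)"
```

```text
t 1.7 at [0.4042 0.2524 0.2939] yaw 92.65 F [0.3 0.1 0.6] tau [-0.02 -0.03  0.04] q [ 26.4 -66.3] | shift [-0.128  -0.1705 -0.0061] turn -0.004
```

step_arm --moves '[[[-0.124,-0.165,-0.006,0,0,0],[-0.124,-0.165,-0.006,0,0,0],[-0.124,-0.165,-0.006,0,0,0],[-0.124,-0.165,-0.006,0,0,0],[-0.124,-0.165,-0.006,0,0,0],[-0.124,-0.165,-0.006,0,0,0]]]'

```text
t: 2.3
ee_pos: [0.5352, 0.0941, 0.2992]
tool_rot: [[-0.999, -0.044, -0.001], [-0.044, 0.999, 0.0], [0.001, 0.0, -1.0]]
wrist_force: [0.1, 0.8, -0.2]
grip_width: 0.003
finger_force: 0.0
```

```bash
python3 - <<'E'
from h import *
to([.54,.088,.24],92.9)
S={c:snap(c,c+'1.png') for c in('wrist','scene','side')}
for n in('light_source','hatch_edge','stud_left_grip','stud_right_grip','hatch_hinge'):
    rs=[]
    for c in S:
        r=pinpoint(c,n)
        for q in r[:1]: print(n,c,round(q['p'],2),np.round(np.array(q['location'])*[400,640],1))
        if r: rs.append(ray(S[c],r[0]['location']))
    if len(rs)>1: print(n,*tri(rs))
a=[cv2.imread('pics/%s1.png'%c) for c in S]
cv2.imwrite('pics/b1.png',np.vstack([np.hstack([cv2.resize(a[0],(400,250)),cv2.resize(a[2],(400,250))]),cv2.resize(a[1][80:300,200:552],(800,500))[:340]]))
E
```

```text
t 2.3 at [0.5352 0.0941 0.2992] yaw 92.52 F [ 0.1  0.8 -0.2] tau [-0.02  0.01  0.01] q [  5.1 -87.5] | shift [-0.0046 -0.0063  0.0592] turn -0.007
light_source wrist 0.94 [157.1 310.9]
light_source scene 0.79 [251.2 372. ]
light_source side 0.74 [220.8 337.2]
light_source [0.52677007 0.08541282 0.00873003] [0.0046, 0.0035, 0.0034]
hatch_edge wrist 0.7 [170.8 306.9]
hatch_edge scene 0.73 [162.8 371.3]
hatch_edge side 0.6 [138.7 347.7]
hatch_edge [0.50072885 0.08302978 0.22731673] [0.0038, 0.0032, 0.0027]
stud_left_grip wrist 0.98 [208.1 399.3]
stud_left_grip scene 0.43 [148.9 349.8]
stud_left_grip side 0.51 [184.9 305.5]
stud_left_grip [0.54964825 0.1911295  0.17235803] [0.008, 0.0266, 0.0247]
stud_right_grip wrist 0.74 [156.3 310.1]
stud_right_grip scene 0.65 [171.2 409.1]
stud_right_grip side 0.63 [132.8 351.9]
stud_right_grip [0.51119973 0.05063437 0.22451622] [0.0434, 0.0412, 0.009]
hatch_hinge wrist 0.73 [227.7 308.3]
hatch_hinge scene 0.7 [197.3 399.8]
hatch_hinge side 0.91 [181.5 304.4]
hatch_hinge [0.61280797 0.09132524 0.10098232] [0.0042, 0.0006, 0.0039]
```

View pics/b1.png

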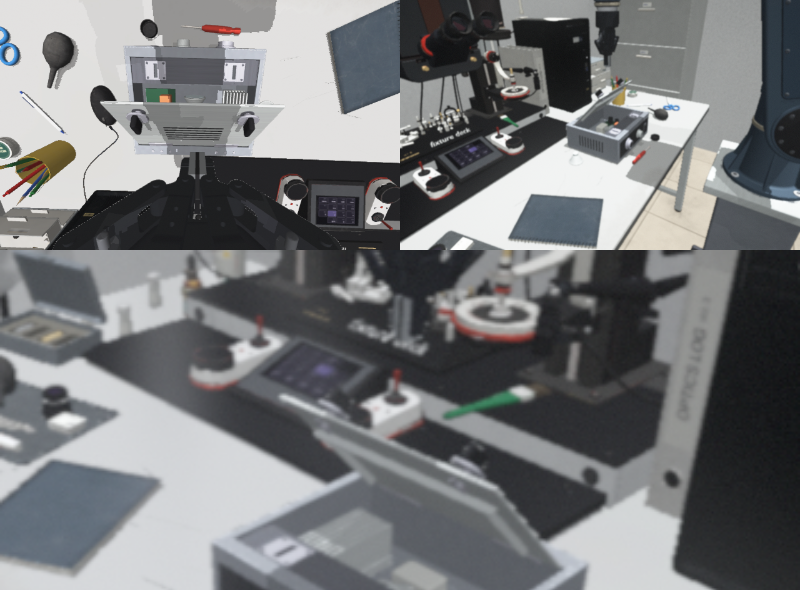

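The wrist view shows the plate below, with the studs at (138,112) and (248,122) in the composite and a clear louvred strip between them. I'll push along the closing arc.

step_arm --moves '[[[0,0,0.05,0,0,0],[0.004,0,0.085,0,0,0],[0.009,0,0.1,0,0,0],[0.02,0,0.11,0,0,0],[0.031,0,0.121,0,0,0],[0.038,0,0.132,0,0,0],[0.045,0,0.145,0,0,0],[0.05,0,0.159,0,0,0]]]'

```text
t: 4.0
ee_pos: [0.4848, 0.0928, 0.1405]
tool_rot: [[-0.999, -0.046, 0.001], [-0.046, 0.999, 0.0], [-0.001, 0.0, -1.0]]
wrist_force: [0.3, 0.7, 1.4]
grip_width: 0.001
finger_force: 0.8
```

```bash
python3 - <<'E'
from h import *
to([.481,.086,.098],92.9)
E
```

```text
t 4.0 at [0.4848 0.0928 0.1405] yaw 92.64 F [0.3 0.7 1.4] tau [ 0.16 -0.12  0.03] q [  5.4 -87.2] | shift [ 0.0042 -0.0066  0.0425] turn -0.005
```

step_arm --moves '[[[0.002,-0.005,0.012,0,0,0],[0.003,-0.005,0.022,0,0,0],[0.003,-0.005,0.03,0,0,0],[0.003,-0.005,0.036,0,0,0],[0.003,-0.005,0.04,0,0,0],[0.003,-0.005,0.0415,0,0,0],[0.003,-0.005,0.0425,0,0,0],[0.003,-0.005,0.0425,0,0,0]]]'

```text
t: 4.8
ee_pos: [0.4822, 0.0877, 0.0998]
tool_rot: [[-0.999, -0.046, 0.0], [-0.046, 0.999, -0.0], [-0.0, -0.0, -1.0]]
wrist_force: [-11.3, -1.6, 27.8]
grip_width: 0.001
finger_force: 13.6
```

```bash
python3 - <<'E'
from h import *
to([.481,.086,.098],92.9)
E
```

```text
t 4.8 at [0.4822 0.0877 0.0998] yaw 92.66 F [-11.3  -1.6  27.8] tau [-0.26  1.96  0.  ] q [  4.9 -87.8] | shift [ 0.0013 -0.0017  0.0018] turn -0.004
```

step_arm --moves '[[[0,0,-0.02,0,0,0],[0,0,-0.06,0,0,0],[-0.015,0,-0.1,0,0,0],[-0.015,0,-0.14,0,0,0],[-0.015,0,-0.14,0,0,0],[-0.015,0,-0.14,0,0,0],[-0.015,0,-0.14,0,0,0]]]' --jaw 0.04

```text
t: 5.5
ee_pos: [0.4964, 0.0883, 0.2369]
tool_rot: [[-0.999, -0.046, -0.002], [-0.046, 0.999, -0.0], [0.002, -0.0, -1.0]]
wrist_force: [-0.4, -0.2, 0.8]
grip_width: 0.471
finger_force: 0.0
```

```bash
python3 - <<'E'
from h import *
to([.481,.086,.098],92.9)
S={c:snap(c,c+'2.png') for c in('wrist','scene','side')}
for n,z in(('light_source',0),('hatch_edge',.1),('stud_left_grip',.12),('stud_right_grip',.12),('hatch_hinge',.096)):
    rs=[]
    for c in S:
        r=pinpoint(c,n)
        for q in r[:1]:
            R=ray(S[c],q['location']);rs.append(R)
            print(n,c,round(q['p'],2),np.round(np.array(q['location'])*[400,640],1),atz(R,z).round(4))
    if len(rs)>1: print(n,*tri(rs))
for n in('stud_left_grip','stud_right_grip'):
    for q in cut_out('wrist',n)[:2]:
        c,s,a=cv2.minAreaRect(np.argwhere(q['mask'])[:,::-1].astype(np.float32)); print(n,q['p'],c,s,a)
E
```

```text
t 5.5 at [0.4964 0.0883 0.2369] yaw 92.65 F [-0.4 -0.2  0.8] tau [-0.03 -0.02  0.04] q [  4.8 -87.9] | shift [ 0.0153 -0.0016  0.1389] turn -0.004
light_source wrist 0.84 [191.  316.3] [0.5298 0.0924 0.    ]
light_source scene 0.83 [250.1 373.5] [0.5362 0.0907 0.    ]
light_source side 0.71 [222.1 336. ] [0.5342 0.0746 0.    ]
light_source [0.5279912  0.08801567 0.00727497] [0.0043, 0.0034, 0.002]
hatch_edge wrist 0.55 [136.8 313.3] [0.4432 0.0848 0.1   ]
hatch_edge scene 0.88 [228.9 343.6] [0.4405 0.0887 0.1   ]
hatch_edge side 0.9 [194.2 370.6] [0.4435 0.0679 0.1   ]
hatch_edge [0.43836961 0.08369446 0.10619521] [0.0043, 0.0031, 0.0028]
stud_left_grip wrist 0.93 [165.4 393.8] [0.4639 0.162  0.12  ]
stud_left_grip scene 0.57 [205.5 325.1] [0.4508 0.1528 0.12  ]
stud_left_grip side 0.44 [198.9 345.4] [0.4614 0.1544 0.12  ]
stud_left_grip [0.45996135 0.15951674 0.1190741 ] [0.0047, 0.0055, 0.0034]
stud_right_grip wrist 0.59 [157.2 235.4] [0.4632 0.0128 0.12  ]
stud_right_grip scene 0.73 [230.4 378.7] [0.4642 0.0205 0.12  ]
stud_right_grip [0.46072943 0.01540397 0.12483408] [0.0018, 0.0018]
hatch_hinge wrist 0.8 [278.9 310.9] [0.6101 0.0894 0.096 ]
hatch_hinge scene 0.67 [196.5 402.3] [0.627 0.096 0.096]
hatch_hinge side 0.69 [183.4 305.9] [0.6139 0.0899 0.096 ]
hatch_hinge [0.61370853 0.08960736 0.09835692] [0.0043, 0.0059, 0.0022]
stud_left_grip 0.57 (391.54412841796875, 160.42648315429688) (29.49775505065918, 30.698246002197266) 30.963754653930664
stud_right_grip 0.92 (238.10292053222656, 156.3382110595703) (31.55573844909668, 29.326257705688477) 59.036251068115234
```

View pics/wrist2.png

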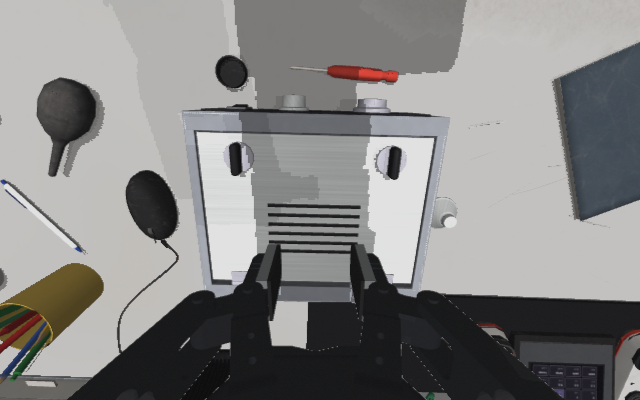

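The picture shows the hatch shut, the left stud's wing at pixel (395,163), the right one's at (235,159), and both wings still front to back. I'll refine the yaw from the plate corners and the wing blobs.

```bash
python3 - <<'E'
from h import *
s=snap('wrist');f=s['frame']
px=lambda u,v:(v/400,u/640)
g=(f.max(2)<70).astype(np.uint8)
for n,(u0,v0) in dict(L=(380,143),R=(220,138)).items():
    m=np.zeros_like(g);m[v0:v0+42,u0:u0+35]=g[v0:v0+42,u0:u0+35]
    k,l,st,c=cv2.connectedComponentsWithStats(m);i=1+st[1:,4].argmax()
    print(n,st[i],c[i],atz(ray(s,px(*c[i])),.122).round(4))
gr=cv2.cvtColor(f,cv2.COLOR_RGB2GRAY)
C=cv2.cornerSubPix(gr,np.float32([[197,131],[440,137],[212,285],[425,287]])[:,None],(4,4),(-1,-1),(3,30,.01))[:,0]
P=np.array([atz(ray(s,px(*c)),.1) for c in C]);print(C.round(1).tolist(),P.round(4).tolist())
d=P[1]-P[0];print('yaw front',np.degrees(np.arctan2(-d[0],d[1])),'len',np.linalg.norm(d))
for a,b in((0,2),(1,3)): d=P[b]-P[a];print('side',np.degrees(np.arctan2(d[1],d[0])),np.linalg.norm(d))
to([.462,.161,.16],92)
E
```

```text
L [387 145  14  33 336] [393.49404762 161.23214286] [0.4606 0.161  0.122 ]
R [229 142  13  33 335] [235.35522388 157.47164179] [0.4641 0.0131 0.122 ]Traceback (most recent call last):
  File "<stdin>", line 10, in <module>
cv2.error: OpenCV(4.12.0) :-1: error: (-5:Bad argument) in function 'cornerSubPix'
> Overload resolution failed:
>  - Layout of the output array corners is incompatible with cv::Mat
>  - Expected Ptr<cv::UMat> for argument 'corners'
```

step_arm --moves '[[[0.0325,0.075,0,0,0,0.02],[0.0325,0.075,0.03,0,0,0.02],[0.0325,0.075,0.077,0,0,0.02],[0.0325,0.075,0.077,0,0,0.02],[0.0325,0.075,0.077,0,0,0.02],[0.0325,0.075,0.077,0,0,0.02]]]'

```text
t: 7.15
ee_pos: [0.4624, 0.1616, 0.1631]
tool_rot: [[-1.0, -0.025, 0.003], [-0.025, 1.0, 0.001], [-0.003, 0.001, -1.0]]
wrist_force: [-0.1, 0.8, -0.3]
grip_width: 0.467
finger_force: 0.0
```

```bash
python3 - <<'E'
from h import *
to([.4606,.162,.112],91.4)
s=snap('wrist','w3.png')
for q in pinpoint('wrist','stud_left_grip')[:2]: print(q,atz(ray(s,q['location']),.12))
E
```

```text
t 7.15 at [0.4624 0.1616 0.1631] yaw 91.46 F [-0.1  0.8 -0.3] tau [ 0.04 -0.04 -0.02] q [ 13.8 -77.6] | shift [0.002  0.0005 0.0511] turn 0.001
{'location': [0.5665, 0.4956], 'p': 0.86} [0.46306689 0.16383562 0.12      ]
```

View pics/w3.png

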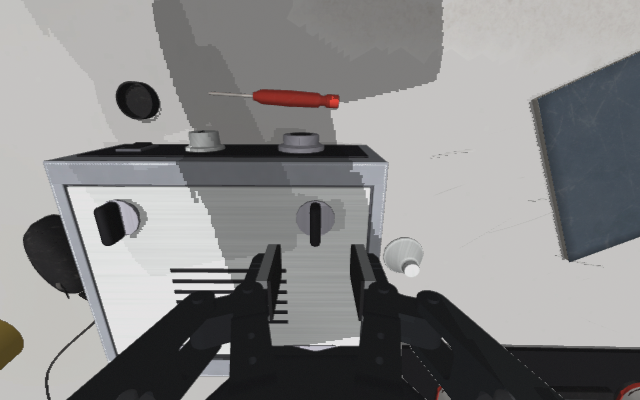

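The wing shows at (315,225), centred between the fingers at columns 267 and 362. I'll go down, then close.

step_arm --moves '[[[0,0.0005,0.02,0,0,0],[0,0.0005,0.04,0,0,0],[0,0.0005,0.048,0,0,0],[0,0.0005,0.048,0,0,0],[0,0.0005,0.048,0,0,0]]]'

```text
t: 7.75
ee_pos: [0.4617, 0.1623, 0.1141]
tool_rot: [[-1.0, -0.026, 0.001], [-0.026, 1.0, 0.0], [-0.001, 0.0, -1.0]]
wrist_force: [-0.2, 0.3, 0.2]
grip_width: 0.47
finger_force: 0.0
```

step_arm --moves '[[[0,0,0,0,0,0],[0,0,0,0,0,0],[0,0,0,0,0,0],[0,0,0,0,0,0],[0,0,0,0,0,0]]]' --jaw 0.004

```text
t: 8.25
ee_pos: [0.4615, 0.1616, 0.1136]
tool_rot: [[-1.0, -0.026, 0.001], [-0.026, 1.0, -0.001], [-0.001, -0.001, -1.0]]
wrist_force: [1.0, -7.6, 3.5]
grip_width: 0.073
finger_force: 61.4
```

```bash
python3 - <<'E'
from h import *
to([.4606,.162,.105],91.4); o=observe(); print(o['grip_width']*85.4,o['finger_force'])
E
```

```text
t 8.25 at [0.4615 0.1616 0.1136] yaw 91.51 F [ 1.  -7.6  3.5] tau [-1.09 -0.12  0.03] q [ 13.9 -77.6] | shift [0.0009 0.0004 0.0086] turn 0.002
6.212852555925188 61.419519782066345
```

step_arm --moves '[[[0,-0.0007,0.003,0,0,0],[0,-0.0007,0.006,0,0,0],[0,-0.0007,0.0085,0,0,0],[0,-0.0007,0.0085,0,0,0]]]'

```text
t: 8.65
ee_pos: [0.4617, 0.1615, 0.1065]
tool_rot: [[-1.0, -0.026, 0.001], [-0.026, 1.0, 0.0], [-0.001, 0.0, -1.0]]
wrist_force: [-7.0, -4.7, 27.7]
grip_width: 0.07
finger_force: 64.8
```

```bash
python3 - <<'E'
from h import *
to([.4606,.162,.105],91.4); o=observe(); print(o['grip_width']*85.4,o['finger_force'])
E
```

```text
t 8.65 at [0.4617 0.1615 0.1065] yaw 91.5 F [-7.  -4.7 27.7] tau [-0.78  1.42 -0.07] q [ 13.8 -77.7] | shift [0.0011 0.0005 0.0015] turn 0.002
5.966406860164842 64.80513453483582
```

Fully in: 7.1 mm of travel, resting on the stop. I'll turn it clockwise now.

step_arm --moves '[[[0,0,0,0,0,0.12],[0,0,0,0,0,0.24],[0,0,0,0,0,0.36],[0,0,0,0,0,0.48],[0,0,0,0,0,0.6],[0,0,0,0,0,0.7],[0,0,0,0,0,0.8],[0,0,0,0,0,0.8]]]'

```text
t: 9.45
ee_pos: [0.4617, 0.1613, 0.1066]
tool_rot: [[-0.713, 0.701, 0.002], [0.701, 0.713, -0.0], [-0.001, 0.001, -1.0]]
wrist_force: [-7.8, -7.9, 28.2]
grip_width: 0.073
finger_force: 64.8
```

```bash
python3 - <<'E'
from h import *
to([.4606,.162,.105],1.4); o=observe(); print(o['grip_width']*85.4,o['finger_force'])
E
```

```text
t 9.45 at [0.4617 0.1613 0.1066] yaw 45.49 F [-7.8 -7.9 28.2] tau [-1.21  1.32  0.02] q [ 13.8 -31.6] | shift [ 0.0013 -0.0003  0.0015] turn 0.769
6.273395268684538 64.76919114589691
```

step_arm --moves '[[[0,0,0,0,0,0.12],[0,0,0,0,0,0.24],[0,0,0,0,0,0.36],[0,0,0,0,0,0.48],[0,0,0,0,0,0.6],[0,0,0,0,0,0.7],[0,0,0,0,0,0.79],[0,0,0,0,0,0.79]]]'

```text
t: 10.25
ee_pos: [0.4616, 0.1611, 0.1065]
tool_rot: [[-0.005, 1.0, 0.001], [1.0, 0.005, -0.001], [-0.001, 0.001, -1.0]]
wrist_force: [-8.3, -8.0, 28.7]
grip_width: 0.073
finger_force: 64.9
```

```bash
python3 - <<'E'
from h import *
to([.4606,.162,.105],1.4); o=observe(); print(o['grip_width']*85.4,o['finger_force'])
E
```

```text
t 10.25 at [0.4616 0.1611 0.1065] yaw 0.28 F [-8.3 -8.  28.7] tau [-1.42  1.43  0.27] q [13.8 13.6] | shift [ 0.0009 -0.001   0.0015] turn -0.02
6.211606442107362 64.94473457336426
```

The torque shows it at its turn stop. I'll ease up to the locked depth, open, and lift.

step_arm --moves '[[[0,0,-0.002,0,0,-0.015],[0,0,-0.0045,0,0,-0.02],[0,0,-0.0045,0,0,-0.02]]]'

```text
t: 10.55
ee_pos: [0.4614, 0.1611, 0.1098]
tool_rot: [[-0.028, 1.0, 0.001], [1.0, 0.028, -0.001], [-0.001, 0.001, -1.0]]
wrist_force: [-1.3, -6.2, 6.8]
grip_width: 0.07
finger_force: 61.8
```

step_arm --moves '[[[0,0,0,0,0,0],[0,0,0,0,0,0],[0,0,0,0,0,0],[0,0,0,0,0,0],[0,0,-0.03,0,0,0],[0,0,-0.08,0,0,0],[0,0,-0.1,0,0,0],[0,0,-0.1,0,0,0]]]' --jaw 0.04

```text
t: 11.35
ee_pos: [0.4625, 0.162, 0.2119]
tool_rot: [[-0.027, 1.0, 0.005], [1.0, 0.027, 0.001], [0.001, 0.005, -1.0]]
wrist_force: [0.5, -0.1, -1.6]
grip_width: 0.472
finger_force: 0.0
```

```bash
python3 - <<'E'
from h import *
to([.464,.013,.16],91.4)
E
```

```text
t 11.35 at [0.4625 0.162  0.2119] yaw 1.55 F [ 0.5 -0.1 -1.6] tau [-0.05  0.03 -0.06] q [13.9 12.3] | shift [-0.149  -0.0028  0.0517] turn -1.568
```

step_arm --moves '[[[-0.05,-0.0005,0,0,0,-0.14],[-0.1,-0.001,0,0,0,-0.28],[-0.15,-0.0015,0.0,0,0,-0.42],[-0.15,-0.0015,0.0,0,0,-0.56],[-0.15,-0.0015,0.01,0,0,-0.7],[-0.15,-0.0015,0.02,0,0,-0.84],[-0.15,-0.0015,0.03,0,0,-0.98],[-0.15,-0.0015,0.047,0,0,-1.12]]]'

```text
t: 12.15
ee_pos: [0.4635, 0.0115, 0.161]
tool_rot: [[-0.914, 0.406, -0.0], [0.406, 0.914, 0.0], [0.0, -0.0, -1.0]]
wrist_force: [0.2, -0.1, -0.1]
grip_width: 0.471
finger_force: 0.0
```

step_arm --moves '[[[0,0,0,0,0,-0.14],[0,0,0,0,0,-0.28],[0,0,0,0,0,-0.42],[0,0,0,0,0,-0.448],[0,0,0,0,0,-0.448],[0,0,0,0,0,-0.448]]]'

```text
t: 12.75
ee_pos: [0.4635, 0.0116, 0.1617]
tool_rot: [[-1.0, -0.021, -0.001], [-0.021, 1.0, 0.0], [0.001, 0.0, -1.0]]
wrist_force: [-0.4, -0.2, 0.3]
grip_width: 0.469
finger_force: 0.0
```

```bash
python3 - <<'E'
from h import *
to([.465,.012,.114],91.4)
s=snap('wrist','w4.png')
for n in('stud_right_grip','stud_left_grip'):
  for q in pinpoint('wrist',n)[:1]: print(n,q,atz(ray(s,q['location']),.12))
E
```

```text
t 12.75 at [0.4635 0.0116 0.1617] yaw 91.21 F [-0.4 -0.2  0.3] tau [ 0.04 -0.    0.03] q [ -4.3 -95.5] | shift [-0.0016  0.0004  0.0477] turn -0.003
stud_right_grip {'location': [0.575, 0.4908], 'p': 0.6} [0.46606498 0.01164059 0.12      ]
stud_left_grip {'location': [0.5697, 0.8028], 'p': 0.87} [0.46126167 0.15627629 0.12      ]
```

View pics/w4.png

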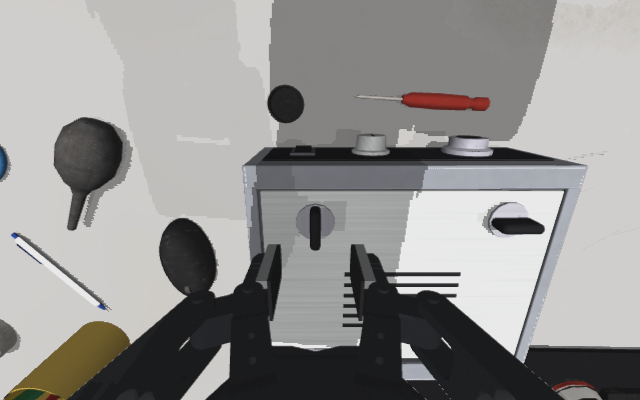

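The left stud now stands side to side at (515,225), locked, and the right wing at (315,228) is centred between the fingers. I'll do the same on the right.

step_arm --moves '[[[-0.0015,0.0002,0.02,0,0,0],[-0.0015,0.0002,0.04,0,0,0],[-0.0015,0.0002,0.048,0,0,0],[-0.0015,0.0002,0.048,0,0,0],[-0.0015,0.0002,0.048,0,0,0]]]'

```text
t: 13.4
ee_pos: [0.4655, 0.0117, 0.1147]
tool_rot: [[-1.0, -0.024, 0.001], [-0.024, 1.0, -0.0], [-0.001, -0.0, -1.0]]
wrist_force: [0.7, -0.0, 0.0]
grip_width: 0.468
finger_force: 0.0
```

step_arm --moves '[[[0,0,0,0,0,0],[0,0,0,0,0,0],[0,0,0,0,0,0],[0,0,0,0,0,0],[0,0,0,0,0,0]]]' --jaw 0.004

```text
t: 13.9
ee_pos: [0.4655, 0.0115, 0.1144]
tool_rot: [[-1.0, -0.024, 0.001], [-0.024, 1.0, -0.0], [-0.001, -0.0, -1.0]]
wrist_force: [0.3, -5.0, 3.0]
grip_width: 0.073
finger_force: 61.3
```

step_arm --moves '[[[0,0,0.003,0,0,0],[0,0,0.006,0,0,0],[0,0,0.0083,0,0,0],[0,0,0.0083,0,0,0]]]'

```text
t: 14.3
ee_pos: [0.4657, 0.0115, 0.1074]
tool_rot: [[-1.0, -0.024, 0.001], [-0.024, 1.0, -0.001], [-0.001, -0.001, -1.0]]
wrist_force: [-7.3, -5.3, 26.9]
grip_width: 0.074
finger_force: 64.7
```

```bash
python3 - <<'E'
from h import *
to([.465,.012,.105],91.4); o=observe(); print(o['grip_width']*85.4,o['finger_force'])
E
```

```text
t 14.3 at [0.4657 0.0115 0.1074] yaw 91.39 F [-7.3 -5.3 26.9] tau [-0.94  1.29 -0.12] q [ -4.3 -95.7] | shift [0.0007 0.0005 0.0024] turn -0.0
6.283284283186375 64.6995735168457
```

step_arm --moves '[[[0,0,0,0,0,0.12],[0,0,0,0,0,0.24],[0,0,0,0,0,0.36],[0,0,0,0,0,0.48],[0,0,0,0,0,0.6],[0,0,0,0,0,0.7],[0,0,0,0,0,0.8],[0,0,0,0,0,0.8]]]'

```text
t: 15.1
ee_pos: [0.4655, 0.0109, 0.1074]
tool_rot: [[-0.712, 0.702, 0.001], [0.702, 0.712, -0.002], [-0.002, -0.001, -1.0]]
wrist_force: [-9.7, -11.7, 28.0]
grip_width: 0.074
finger_force: 64.7
```

step_arm --moves '[[[0,0,0,0,0,0.12],[0,0,0,0,0,0.24],[0,0,0,0,0,0.36],[0,0,0,0,0,0.48],[0,0,0,0,0,0.6],[0,0,0,0,0,0.7],[0,0,0,0,0,0.79],[0,0,0,0,0,0.79]]]'

```text
t: 15.9
ee_pos: [0.4649, 0.0106, 0.1074]
tool_rot: [[-0.003, 1.0, -0.001], [1.0, 0.003, -0.002], [-0.002, -0.001, -1.0]]
wrist_force: [-13.0, -14.5, 31.5]
grip_width: 0.071
finger_force: 65.2
```

```bash
python3 - <<'E'
from h import *
to([.465,.012,.105],1.4); o=observe(); print(o['grip_width']*85.4,o['finger_force'])
E
```

```text
t 15.9 at [0.4649 0.0106 0.1074] yaw 0.19 F [-13.  -14.5  31.5] tau [-2.59  2.22  0.27] q [-4.4 -4.4] | shift [0.0014 0.0001 0.0024] turn -0.021
6.038699025244844 65.18146455287933
```

step_arm --moves '[[[0,0,-0.002,0,0,-0.015],[0,0,-0.0043,0,0,-0.02],[0,0,-0.0043,0,0,-0.02]]]'

```text
t: 16.2
ee_pos: [0.4647, 0.0106, 0.1104]
tool_rot: [[-0.026, 1.0, -0.001], [1.0, 0.026, -0.002], [-0.002, -0.001, -1.0]]
wrist_force: [-5.2, -14.8, 5.7]
grip_width: 0.073
finger_force: 61.7
```

step_arm --moves '[[[0,0,0,0,0,0],[0,0,0,0,0,0],[0,0,0,0,0,0],[0,0,0,0,0,0],[0,0,-0.03,0,0,0],[0,0,-0.08,0,0,0],[0,0,-0.12,0,0,0],[0,0,-0.15,0,0,0]]]' --jaw 0.04

```text
t: 17.0
ee_pos: [0.4655, 0.0119, 0.2627]
tool_rot: [[-0.025, 1.0, 0.002], [1.0, 0.025, 0.0], [-0.0, 0.002, -1.0]]
wrist_force: [-0.2, 1.0, -1.0]
grip_width: 0.468
finger_force: 0.0
```

step_arm --moves '[[[0.04,0.03,0,0,0,0],[0.075,0.05,0,0,0,0],[0.075,0.05,0,0,0,0],[0.075,0.05,0,0,0,0],[0.075,0.05,0,0,0,0]]]'

```text
t: 17.5
ee_pos: [0.5128, 0.0876, 0.2598]
tool_rot: [[-0.025, 1.0, -0.001], [1.0, 0.025, -0.0], [-0.0, -0.001, -1.0]]
wrist_force: [0.5, -0.2, 0.8]
grip_width: 0.471
finger_force: 0.0
```

```bash
python3 - <<'E'
from h import *
to([.465,.012,.105],1.4)
w=snap('wrist')['frame'];s=snap('scene')['frame']
cv2.imwrite('pics/f.png',np.vstack([cv2.resize(w,(480,300)),cv2.resize(s[170:300,260:468],(480,300))])[:,:,::-1])
E
```

```text
t 17.5 at [0.5128 0.0876 0.2598] yaw 1.42 F [ 0.5 -0.2  0.8] tau [-0.04 -0.   -0.02] q [4.6 3.1] | shift [-0.0743 -0.0496  0.1549] turn 0.0
```

View pics/f.png

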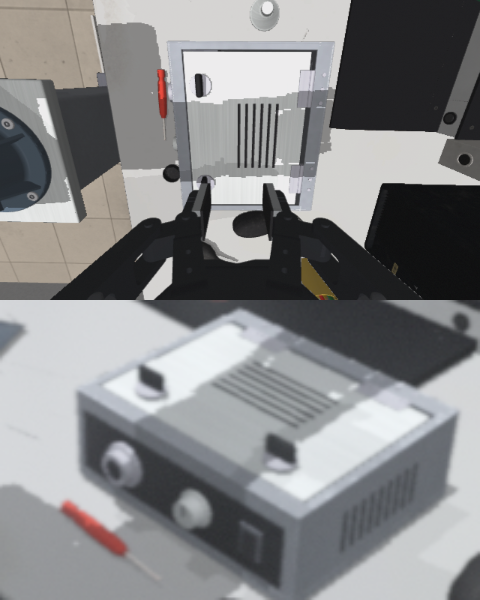

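The hatch is flush. Both wings stand side to side, at (150,378) and (281,450) in the lower crop, with their flanges low. Nothing else has moved.

```bash
python3 -c "
from plant import order
print(order.job_done())"
```

```text
the job is handed in; nothing more can be done
None
```

The hatch is shut and both studs are pushed in, turned clockwise 90° and locked; the lamp, lens cap and screwdriver were not touched, and the job was handed in at about 18 s.

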